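# Lock a plaster cast in the sectioning clamp

### The job

Without picking anything up, push the white plaster cast that lies on the dark clamping plate until its flat heel lies square on the steel fence, and along the fence until it meets the side stop. Then throw the red lever of the toggle clamp over, past its dead centre, so that it snaps into its locked position and its rubber pad holds the cast tight against the fence. Keep the cast flat on the plate, and leave the other things on the counter where they are.

Things in the scene. Friction and masses are not known exactly. Their poses are not given: they have to be found in the camera images.
- model_clamp: Fixed clamp for sectioning casts, upright, at various places and yaws. Frame used in all texts here, in mm: origin on the counter under the dark plate, x from the lever to the fence, y to the left of that, z up. Plate x -95 to 86, y -85 to 85, top z 14. Toggle clamp on the line y -35 at the -x end; its guide barrel (x -30 to -8) and cheeks (x -88 to -66) stand no higher than z 37.
- fence (a point): Foot of the steel fence's face, at clamp x 70, y -35, z 14. The fence is an upright bar along y, y -81 to 69, its face looking to -x, top at z 34. Axes as the clamp's.
- side_stop (a point): Foot of the steel side stop's face where the cast's side meets it, at clamp x 58, y -69, z 14. The block spans x 33 to 67, looks to +y, top at z 30. The nest between fence and side stop is open to +y, the loading side.
- nest (a point): Point on the plate's top (clamp x 44, y -35, z 14) where the cast's origin lies once its heel is on the fence and its side on the side stop; axes as the clamp's.
- plaster_cast: White plaster arch model, loose, 52 deep (x), 68 wide (y), 29 high, about 0.1 kg, on the plate at the loading side, heel (+x) towards the fence, turned up to 0.2 rad. Origin: centre of underside. Only its base (lowest 15 mm) is solid to touch. Base outline x,y: heel 26,+-30; widest 14,+-34; sides taper to -14,+-26; flat nose -26,+-10. Friction on the plate about 0.6.
- lever (a joint): Lever angle, rad: 0 open (rests there at the start), 1.57 locked on its end stop. Light friction only, until at about 0.8 the pad squeezes a seated cast; then it resists with up to 0.15 N m (2 to 3 N at the grip), most at about 1.0. Dead centre is at 1.36: let go before and it springs back; past it, it snaps on to 1.57 and stays.
- lever_pivot (a point): Lever's pivot, fixed, at clamp x -77, y -35, z 26. The lever turns about the clamp's y axis, in the upright plane y -35. Open, its straight arm leans back, 120 degrees from the clamp's +x measured upwards; locked, it leans forward at 30 degrees.
- lever_tip (a point): End of the red lever, 85 from the pivot on the arm's centre line (the round end reaches 6 farther). Its red grip is a round bar 15.6 thick over the outer 60. Open, this point is 43 behind (-x) and 74 above the pivot; locked, 74 ahead and 43 above.
- pad: Black rubber pad on the plunger, 17 in diameter, 10 thick, axis at z 26; origin at the middle of its back, moves along clamp x. Open, its face is at clamp x 3, so a 52 deep cast passes between it and the fence with 15 to spare; the lever drives it 20 towards the fence. Springy, about 4.5 N per mm; locked, it presses the cast's nose with 19 N, but may not straighten one left askew.
- yellow_cast: yellow plaster cast, 53x68x29 mm, loose bystander to the right; origin at the centre of its underside
- bur_stand_red: red round bur stand, 69 mm in diameter, 52 mm high, loose bystander; origin at the centre of its underside
- jar_pumice: white screw-lid jar, 63 mm in diameter, 58 mm high, loose bystander; origin at the centre of its underside
- model_brush: thin red-handled brush, 131 mm long, 10 mm high, loose bystander near the counter's front edge; origin at the middle of its underside
- caliper: caliper gauge, 34x130x9 mm, loose bystander on the left; origin at the middle of its underside
- case_teal: teal retainer case, 74x78x27 mm, loose bystander on the left; origin at the centre of its underside
- dappen_dish: small octagonal glass dish, 31 mm across, 26 mm high, loose bystander beside the motor control box; origin at the centre of its underside

How it is judged:
By the outcome, as a careful person would: the job done as asked, in the order asked, and still so for the second after the job is handed in, with the robot touching nothing.
It also fails if it takes over 53 s, if anything falls off the work surface, if the arm or the gripper's body presses on something with over 40 N, if the wrist force passes 120 N, or if a joint passes its speed limit or range.

### The arm

A 6-joint arm with a two-finger parallel gripper is mounted at the origin on a cart in front of the work surface, level with it; the furniture and walls round the work are solid. World frame = base frame: x ahead of the robot, y to its left, z up, the work surface at z = 0. Lengths are in m, angles in rad, forces in N, time in s.
With the tool pointing down it reaches from about 0.425 to 0.95 m from the base axis. Payload 3.5 kg.
Tool frame: the origin (TCP) lies at the very end of the fingers, on their centre line; the grasp point (between the pads) lies 19 mm behind it; z points along the fingers, y is the direction in which the jaws open and shut (so a half turn about z gives the same grasp; the last joint's range is limited). The gripper opens to 85 mm and grips with 20 to 120 N. Pads are 22 mm wide; open, the fingers measure 114 mm over their backs; the gripper's body (76 mm by 85 mm) begins 54 mm behind the grasp point. The pads swing forward as they close: fully open they stand 13 mm farther back than shut.
Start: joints at [-0.15, 0.286, 1.577, -0, 1.279, -0.15], TCP at [0.675, 0, 0.231] pointing down, gripper open.
Joint ranges: [-2.77, 2.77], [-0.9, 2.22], [0.21, 2.48], [-1.53, 4.67], [0.24, 2.81], [-2.84, 2.84]. Speed limits (rad/s): [2.79, 2.79, 3.14, 3.14, 3.14, 3.14].

### API

Orientations are given as a unit quaternion [x, y, z, w].
In Python, from plant import get_state, read_camera, sign_off gives the robot as it stands.
- The arm moves only by the tool step_arm, never from a script. Its argument "targets" is a list that holds one entry, the list of rows, each a list of 5 numbers: the opening, from 0 (shut) to 1 (fully open), then the shift along the tool's x, y, z each as a share of 4 cm, from -1 to 1, then the turn about the tool's z as a share of 5 degrees, from -1 to 1. A call has 1 to 10 rows; each row shifts and turns the commanded pose from where the row before left it, along the tool's axes as they then stand; what a row does not reach is not made up. A row lasts 1/12 s, in which the tool goes at most 41.7 mm and 7.16 degrees, less where a joint would pass 70% of its speed; a pose out of reach is approached as far as the arm can. A call with a number of a shift or a turn outside -1 to 1 is refused whole. A call with a gripper value outside its range is refused whole. The fingers move at their own pace and stop on an object; "squeeze" is the grip in N (left out, the last holds). Time passes only in rows, so rows that do not move let the fingers close. It gives the time, the measured TCP pose, the force and the opening at its end, in the units of the state.
- get_state(): the state, without advancing time (a new reading comes with each control period).
- read_camera(name): name is "scene" or "side" or "wrist"; returns a dict with "pixels" (400x640x3 uint8, red, green, blue), "range_z" (400x640 float32, m along the optical axis (not along the pixel's ray), 0 where there is no reading), "mtx" (3x3 intrinsics, pixels), "k1" (the pictures are not rectified: a ray, as slopes to the right and down, at radius r is drawn at 1 + k1 r^2 times it, then the intrinsics apply), "rvec" (rotation vector, rad) and "tvec" (3), from world to camera coordinates, as OpenCV has them. Camera axes: x right, y down, z forward; pixel columns grow to the right and rows downward; lengths in m; the calibration is good to about 2 mm. A picture is of the moment at which its call begins.
- sign_off(): hands the job in, once; it reports no verdict.
The state is a dict: "time": time; "qpos": joint angles; "dq": joint speeds; "joint_efforts": joint torques, N m; "eef_pos": TCP position; "tcp_rot": TCP orientation; "contact_force": force on the tool from outside, world axes, zero at the start; "wrist_torque": the same for the moment, N m; "opening": opening from 0.0 (shut) to 1.0 (fully open).
Only numpy, scipy, OpenCV 4.12 (cv2) and the standard library are available. Lean on these libraries where they do the work, as an engineer would, in place of code of your own. Each camera call takes 0.05 s, during which the arm holds its last target.

## Working session

There is one attempt and no reset: what is moved stays moved. The work goes in short steps, Python scripts to look and compute and a tool call to move; the robot and the scene stay as the last step left them, time stands still between calls to the robot, and variables do not carry over. Pictures are saved under pics/ and viewed, and the job is handed in when it is done.

Besides the shell and the picture viewer there is one more tool, called after "Request:" by a JSON object that holds its "fn" and its "kwargs", one argument or row to a line. step_arm: Moves the arm, as the interface text tells. Shift numbers are shares of 4 cm and turn numbers shares of 5 degrees, none past 1 either way. Its arguments: {"type":"object","properties":{"targets":{"type":"array"},"squeeze":{"type":"number"}},"required":["targets"]}

```bash
mkdir -p pics; ls; cat > h.py <<'E'
import numpy as np, cv2
from plant import get_state, read_camera, sign_off
def grab(n,tag):
    c=read_camera(n); cv2.imwrite(f'pics/{tag}.png',c['pixels'][:,:,::-1]); np.savez(f'pics/{tag}.npz',**{k:np.array(v) for k,v in c.items()}); return c
def load(tag): return dict(np.load(f'pics/{tag}.npz'))
def R(c): return cv2.Rodrigues(np.array(c['rvec'],float))[0]
def dist(c): return np.array([float(c['k1']),0,0,0,0])
def rays(c,uv):
    n=cv2.undistortPoints(np.array(uv,float).reshape(-1,1,2),np.array(c['mtx'],float),dist(c)).reshape(-1,2)
    return np.c_[n,np.ones(len(n))]
def pts(c,uv):
    uv=np.array(uv).reshape(-1,2); z=c['range_z'][uv[:,1].astype(int),uv[:,0].astype(int)]
    return (rays(c,uv)*z[:,None]-np.array(c['tvec']).reshape(1,3))@R(c)
def onplane(c,uv,h):
    r=rays(c,uv)@R(c); o=-np.array(c['tvec']).reshape(3)@R(c)
    return o+r*((h-o[2])/r[:,2])[:,None]
def cloud(c):
    v,u=np.mgrid[0:400,0:640]; return pts(c,np.c_[u.ravel(),v.ravel()]).reshape(400,640,3)
def proj(c,P): return cv2.projectPoints(np.array(P,float).reshape(-1,1,3),np.array(c['rvec'],float),np.array(c['tvec'],float),np.array(c['mtx'],float),dist(c))[0].reshape(-1,2)
E
python3 - <<'E'
from h import *
for n in ['scene','side','wrist']:
    c=grab(n,n+'0'); print(n,c['tvec'],c['k1'],-R(c).T@np.array(c['tvec']).reshape(3))
s=get_state();print(s)
E
```

```text
pics
scene [0.39138355 0.25559084 1.38522633] 0.021670080927503263 [-0.59938859  0.89758663  0.98611932]
side [-0.36600288  0.27813036  1.32586964] 0.0016795328654619687 [-0.19535768 -0.97947181  0.98575619]
wrist [-0.67357933 -0.03467731  0.3788676 ] -0.002628614466186618 [0.67480198 0.06499594 0.37265279]
{'time': 0.15, 'qpos': array([-1.50024448e-01,  2.87032320e-01,  1.57785182e+00, -6.69886083e-06,
        1.27855972e+00, -1.49997731e-01]), 'dq': array([ 0.0008461 , -0.00290502, -0.00463936, -0.00226687, -0.00073301,
        0.00058526]), 'joint_efforts': array([ 7.91554030e-04, -4.06602967e+01, -2.93140125e+01, -8.94972595e-05,
        3.96185191e-03, -2.97825103e-06]), 'eef_pos': array([6.74494014e-01, 8.79583090e-05, 2.30212126e-01]), 'tcp_rot': array([ 7.07115240e-01,  7.07097717e-01, -5.51913967e-04, -7.43058361e-04]), 'contact_force': array([ 0.05387842,  0.31251822, -0.6996889 ]), 'wrist_torque': array([ 0.00986725,  0.00228176, -0.04435219]), 'opening': 1.0003721386295399}
```

View pics/scene0.png

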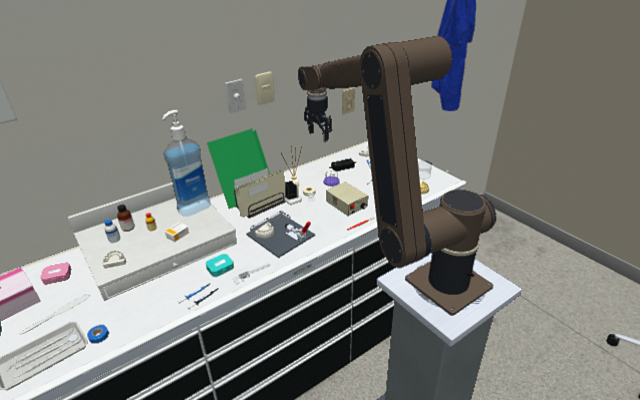

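View pics/side0.png

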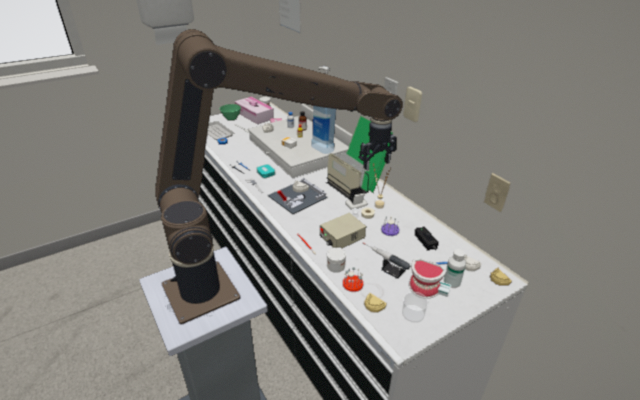

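View pics/wrist0.png

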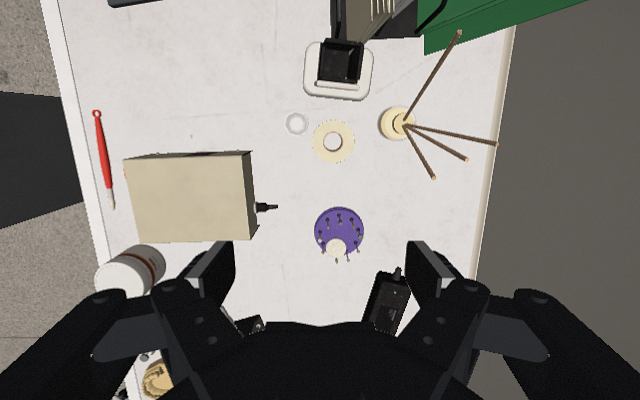

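The wrist view doesn't cover the clamp. The dark plate is at scene ≈(280,235) and side ≈(297,195). I'll zoom in and get world coordinates.

```bash
python3 - <<'E'
from h import *
a=load('scene0');b=load('side0')
i=cv2.resize(a['pixels'][195:270,225:345][:,:,::-1],None,fx=6,fy=6,interpolation=cv2.INTER_CUBIC)
cv2.imwrite('pics/zs.png',i)
i=cv2.resize(b['pixels'][165:225,255:355][:,:,::-1],None,fx=7,fy=7,interpolation=cv2.INTER_CUBIC)
cv2.imwrite('pics/zd.png',i)
print(pts(a,[[248,235],[280,254],[313,234],[281,216],[264,230]]).round(3))
print(pts(b,[[297,209],[270,196],[325,195],[298,181]]).round(3))
E
```

```text
[[0.572 0.383 0.016]
 [0.421 0.345 0.011]
 [0.445 0.192 0.007]
 [0.6   0.229 0.015]
 [0.547 0.331 0.029]]
[[0.466 0.203 0.013]
 [0.418 0.341 0.013]
 [0.609 0.22  0.019]
 [0.563 0.36  0.027]]
```

View pics/zs.png

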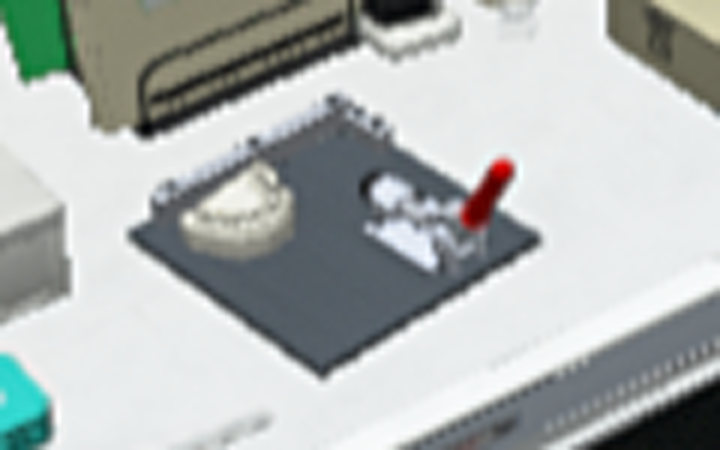

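View pics/zd.png

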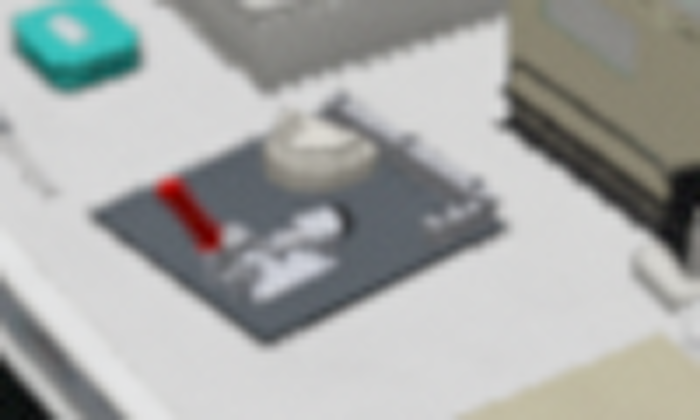

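Request:
{"fn": "step_arm", "kwargs": {
  "targets": [
    [[0,0.8,-0.59,0,0],[0,0.8,-0.59,0,0],[0,0.8,-0.59,0,0],[0,0.8,-0.59,0,0],[0,0.8,-0.59,0,0],[0,0.8,-0.59,0,0],[0,0.6,-0.4,0,0],[0,0,0,0,-0.93],[0,0,0,0,-0.93],[0,0,0,0,-0.93]]
  ]
}}

```text
time: 0.98
eef_pos: [0.5166, 0.2168, 0.2311]
tcp_rot: [0.614, 0.79, -0.0, -0.0]
contact_force: [0.6, 0.4, 0.4]
opening: -0.002
```

Request:
{"fn": "step_arm", "kwargs": {
  "targets": [
    [[0,0,0,0,0],[0,0,0,0,0]]
  ]
}}

```text
time: 1.15
eef_pos: [0.5172, 0.216, 0.231]
tcp_rot: [0.617, 0.787, -0.0, -0.0]
contact_force: [-1.5, -0.7, 0.5]
opening: -0.003
```

```bash
python3 - <<'E'
from h import *
c=grab('wrist','w1')
E
```

```text
(no output)
```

View pics/w1.png

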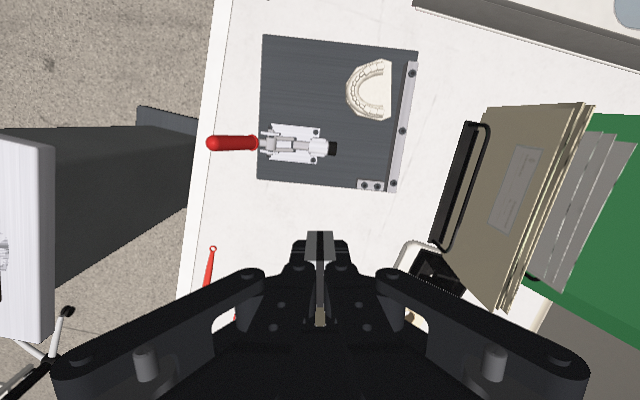

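The clamp is clear in the wrist view: plate corners (264,35), (418,50), (257,179), (394,192), cast at (370,90), lever grip at (232,142). I'll fit both poses.

```bash
cat >> h.py <<'E'
from scipy.optimize import least_squares
def clampfit(c,uv,mod=[[-95,85],[86,85],[-95,-85],[86,-85]],h=.014):
    P=onplane(c,uv,h)[:,:2]; M=np.array(mod)/1000.
    f=lambda p:(M@rot(p[2]).T+p[:2]-P).ravel()
    r=least_squares(f,[.5,.29,.2]); return r.x,r.fun.reshape(-1,2)
def rot(a): return np.array([[np.cos(a),-np.sin(a)],[np.sin(a),np.cos(a)]])
def toclamp(p,X): X=np.array(X,float); q=X.copy(); q[...,:2]=(X[...,:2]-p[:2])@rot(p[2]); return q
E
python3 - <<'E'
from h import *
c=load('w1')
i=cv2.resize(c['pixels'][20:210,190:440][:,:,::-1],None,fx=3.2,fy=3.2*.98,interpolation=cv2.INTER_CUBIC)
cv2.imwrite('pics/w1z.png',i)
p,r=clampfit(c,[[264,35],[418,50],[257,179],[394,192]]);print(p,(r*1000).round(1))
C=toclamp(p,cloud(c).reshape(-1,3))
m=(abs(C[:,0])<.1)&(abs(C[:,1])<.1)
# plate height
k=m&(abs(C[:,0]+.05)<.03)&(abs(C[:,1]-.04)<.03); print('plate z',np.median(C[k,2]))
k=m&(C[:,2]>.034)&(C[:,2]<.06)&(C[:,1]>0)
print('cast top ext',C[k].min(0),C[k].max(0),np.median(C[k],0),k.sum())
k=m&(C[:,2]>.028)&(C[:,0]>.06); print('fence',C[k].min(0),np.median(C[k],0),C[k].max(0))
E
```

```text
[0.52068343 0.2870884  0.14571757] [[-2.6  1.3]
 [ 1.6  0.5]
 [-0.8 -1.1]
 [ 1.8 -0.6]]
plate z 0.014157801485315473
cast top ext [6.46268038e-03 4.33217303e-07 3.40040649e-02] [0.08084844 0.06792947 0.04434545] [0.0327342  0.03395354 0.03653071] 1176
fence [ 0.06020308 -0.08016394  0.02800317] [ 0.07393243 -0.00109427  0.03382833] [0.08188004 0.06845743 0.03924704]
```

View pics/w1z.png

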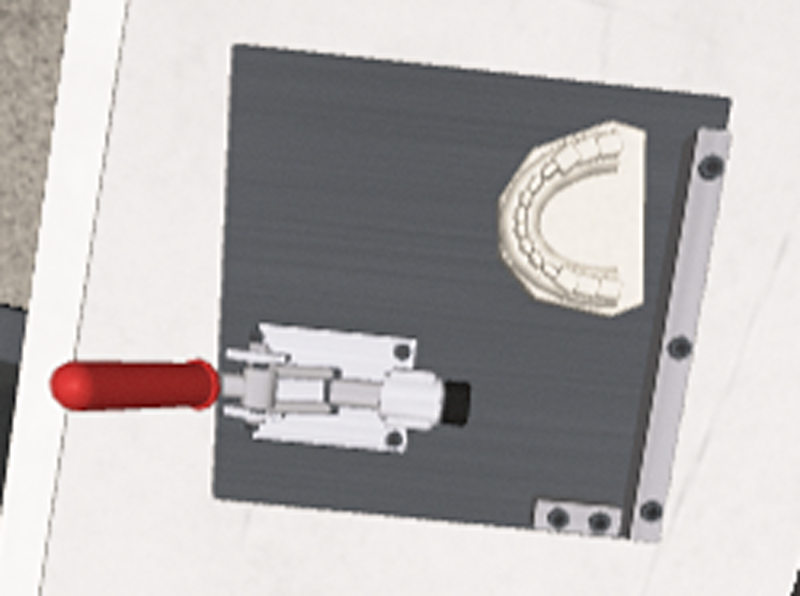

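```bash
python3 - <<'E'
from h import *
c=load('w1')
z=lambda L:[[190-.35+x/3.2,20-.35+y/3.136] for x,y in L]
p,r=clampfit(c,z([[233,45],[731,98],[215,497],[659,540]]));print(p,(r*1000).round(1))
F=toclamp(p,onplane(c,z([[697,130],[632,540],[731,130],[660,540]]),.034));print('fence top',F.round(4))
q,r=clampfit(c,z([[617,121],[645,132],[642,304],[613,316],[499,203],[499,243]]),[[14,34],[26,30],[26,-30],[14,-34],[-26,10],[-26,-10]],.029)
print('cast in world',q,'clamp',toclamp(p,q[:2]).round(4),q[2]-p[2],(r*1000).round(1))
# alternative: color mask at depth z
W=cloud(c);C=toclamp(p,W)
print('lever tip region',toclamp(p,pts(c,[[208,142],[255,142]])).round(3), 'pad',toclamp(p,pts(c,[[333,148]])).round(3))
# fence face by depth: jump points
for v in range(70,185,20):
    row=C[v]; k=np.where((row[:,2]>.031)&(row[:,2]<.037)&(row[:,0]>.062)&(row[:,0]<.095))[0]
    if len(k): print(v,row[k[0]].round(4),row[k[-1]].round(4))
print(get_state()['eef_pos'],get_state()['tcp_rot'])
E
```

```text
[0.52069393 0.28746249 0.14660336] [[-0.7  1. ]
 [ 1.1  1.8]
 [-0.3 -1.9]
 [-0.1 -0.9]]
fence top [[ 0.0691  0.0673  0.034 ]
 [ 0.0699 -0.0808  0.034 ]
 [ 0.0807  0.0684  0.034 ]
 [ 0.0807 -0.0797  0.034 ]]
cast in world [0.54706105 0.32564901 0.27292519] clamp [0.0317 0.0339] 0.12632182156530872 [[-1.1  0.6]
 [ 1.   1.1]
 [ 0.5 -0.3]
 [-1.  -0.8]
 [-0.6  2.7]
 [ 1.2 -3.3]]
lever tip region [[-0.122 -0.034  0.105]
 [-0.089 -0.034  0.059]] pad [[-0.002 -0.034  0.035]]
70 [0.0696 0.0586 0.032 ] [0.0802 0.0594 0.0334]
90 [0.0695 0.0375 0.0334] [0.0803 0.0384 0.0344]
110 [0.0701 0.016  0.0318] [0.0798 0.0169 0.0337]
130 [ 0.069  -0.0065  0.0324] [ 0.0806 -0.0054  0.0326]
150 [ 0.0694 -0.0298  0.0322] [ 0.0795 -0.0286  0.034 ]
170 [ 0.0694 -0.0537  0.0331] [ 0.0799 -0.0526  0.034 ]
[0.51727494 0.21592946 0.23108615] [ 6.16821819e-01  7.87102781e-01 -1.82262518e-04 -1.50157116e-04]
```

```bash
cat >> h.py <<'E'
CP=np.array([.5207,.2875,.1466])
def w(x,y): return rot(CP[2])@np.array([x,y])/1000+CP[:2]
def where():
    s=get_state(); t=toclamp(CP,s['eef_pos'])*1000
    q=s['tcp_rot']; from scipy.spatial.transform import Rotation as T
    M=T.from_quat(q).as_matrix(); yaw=np.arctan2(M[1,1],M[0,1])-CP[2]
    F=s['contact_force'].copy(); F[:2]=rot(CP[2]).T@F[:2]
    print('t',round(s['time'],2),'tcp clamp mm',t.round(1),'yaw rel deg',np.degrees(yaw).round(2),'F clamp',F.round(1),'M',M[:,2].round(3)); return t,yaw
def go(x,y,z):
    t,yaw=where(); d=rot(yaw).T@np.array([x-t[0],y-t[1]])
    print('rows*share: toolx',(d[1]/40).round(3),'tooly',(d[0]/40).round(3),'toolz',(-(z-t[2])/40).round(3))
E
python3 - <<'E'
from h import *
where()
for n in ['scene0','side0','w1']:
    c=load(n);C=toclamp(CP,cloud(c).reshape(-1,3))
    ok=c['range_z'].ravel()>0
    k=ok&(C[:,0]>-.15)&(C[:,0]<.16)&(C[:,1]>-.1)&(C[:,1]<.2)&(C[:,2]>.05)&(C[:,2]<.2)
    P=C[k]; H,_,_=np.histogram2d(P[:,0],P[:,1],bins=[np.arange(-.15,.17,.02),np.arange(-.1,.21,.02)])
    print(n); print(H.astype(int))
E
python3 -c "
from h import *
go(-22,31,60)"
```

```text
t 1.2 tcp clamp mm [-13.8 -70.3 231.1] yaw rel deg 5.43 F clamp [-0.5 -0.6  0.2] M [-0. -0. -1.]
scene0
[[ 0  0  0  0  0  0  0  0  0  0  0  0  0  0  0]
 [ 0  0  1 34  0  0  0  0  0  0  0  0  0  0  0]
 [ 0  0  0 22  0  0  0  0  0  0  0  0  0  0  0]
 [ 0  0  0  1  0  0  0  0  0  0  0  0  0  0  0]
 [ 0  0  0  0  0  0  0  0  0  0  0  0  0  0  0]
 [ 0  0  0  0  0  0  0  0  0  0  0  0  0  0  0]
 [ 0  0  0  0  0  0  0  0  0  0  0  0  0  0  0]
 [ 0  0  0  0  0  0  0  0  0  0  0  0  0  0  0]
 [ 0  0  0  0  0  0  0  0  0  0  0  0  0  0  0]
 [ 0  0  0  0  0  0  0  0  0  0  0  0  0  0  0]
 [ 0  0  0  0  0  0  0  0  0  0  0  8 16  4  2]
 [ 0  0  0  0  0  0  0  0  0  0  0 12 27 36 30]
 [ 0  0  0  0  0  0  0  0  0  0  0 12 17 21 21]
 [ 0  0  0  0  0  0  0  0  0  0  0 16 20 21 21]
 [ 1  0  0  0  0  0  0  0  0  0  0 16 19 20 21]]
side0
[[ 0  0  0  0  0  0  0  0  0  0  0  0  0  0  0]
 [ 0  0 15 13  0  0  0  0  0  0  0  0  0  0  0]
 [ 0  0 12 10  0  0  0  0  0  0  0  0  0  0  0]
 [ 0  0  1  1  0  0  0  0  0  0  0  0  0  0  0]
 [ 0  0  0  0  0  0  0  0  0  0  0  0  0  0  0]
 [ 0  0  0  0  0  0  0  0  0 
[... 844 characters left out ...]
 0   0   0   0   0   0   0   0   0   0   0   0   0]
 [  0   0   0   0   0   0   0   0   0   0   0   0   0   0   0]
 [  0   0   0   0   0   0   0   0   0   0   0   0   0   0   0]
 [  0   0   0   0   0   0   0   0   0   0   0   0   0   0   0]
 [  0   0   0   0   0   0   0   0   0   0   0   0   0   0   0]
 [  0   0   0   0   0   0   0   0   0   0   0   0   0   0   0]
 [  0   0   0   0   0   0   0   0   0   0   0   0   0   0   0]
 [  0   0   0   0   0   0   0   0   0   0   0  23   0   0   0]
 [  0   0   0   0   0   0   0   0   0   0   4 155   0   0   0]]
t 1.2 tcp clamp mm [-13.8 -70.3 231.1] yaw rel deg 5.43 F clamp [-0.5 -0.6  0.2] M [-0. -0. -1.]
rows*share: toolx 2.54 tooly 0.037 toolz 4.277
```

Request:
{"fn": "step_arm", "kwargs": {
  "targets": [
    [[0,0,0,0,1],[0,0,0,0,0.09],[0,0.85,-0.07,0,0],[0,0.85,-0.07,0,0],[0,0.83,-0.06,0,0],[0,0,0,1,0],[0,0,0,1,0],[0,0,0,1,0],[0,0,0,1,0],[0,0,0,0.28,0]]
  ]
}}

```text
time: 2.03
eef_pos: [0.4899, 0.3129, 0.053]
tcp_rot: [0.653, 0.758, -0.006, -0.003]
contact_force: [-0.8, -0.5, -1.5]
opening: 0.001
```

Request:
{"fn": "step_arm", "kwargs": {
  "targets": [
    [[0,0,0,0,0],[0,0,0,0,0]]
  ]
}}

```text
time: 2.2
eef_pos: [0.4952, 0.315, 0.0609]
tcp_rot: [0.653, 0.758, 0.0, 0.0]
contact_force: [0.4, -1.0, 0.8]
opening: 0.002
```

```bash
python3 - <<'E'
from h import *
go(-22,31,20)
for n in ['scene0','side0']:
    c=load(n);C=toclamp(CP,cloud(c).reshape(-1,3))
    k=(C[:,0]>.05)&(C[:,0]<.12)&(C[:,1]>.12)&(C[:,1]<.2)&(C[:,2]<.2); print(np.percentile(C[k,2],[5,50,95,100]))
c=grab('wrist','w2')
E
```

```text
t 2.2 tcp clamp mm [-21.2  31.   60.9] yaw rel deg 0.1 F clamp [ 0.2 -1.   0.8] M [ 0.  0. -1.]
rows*share: toolx 0.001 tooly -0.02 toolz 1.023
[-0.00360586  0.03902732  0.06816205  0.07287605]
[-0.00205937  0.0368124   0.07009513  0.07451012]
```

View pics/w2.png

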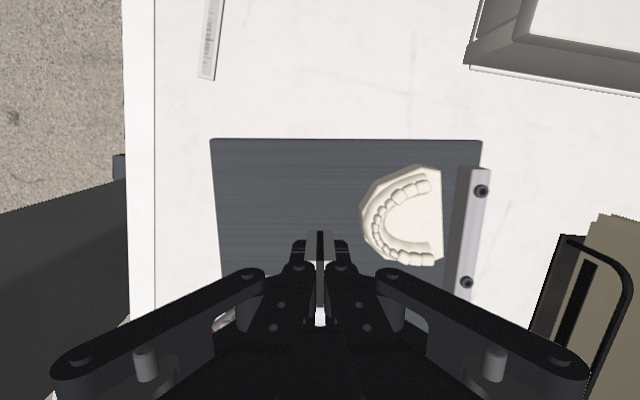

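Request:
{"fn": "step_arm", "kwargs": {
  "targets": [
    [[0,0,0,0.35,0],[0,0,0,0.3,0],[0,0,0,0.2,0],[0,0,0,0.12,0],[0,0,0,0.05,0],[0,0,0,0,0],[0,0,0,0,0]]
  ]
}}

```text
time: 2.83
eef_pos: [0.4948, 0.3151, 0.0197]
tcp_rot: [0.653, 0.758, 0.0, 0.0]
contact_force: [-0.3, -0.0, 0.5]
opening: 0.005
```

```bash
python3 -c "
from h import *
go(-10,31,20); c=grab('wrist','w3'); i=c['pixels'][150:350,200:500,::-1]; cv2.imwrite('pics/w3z.png',cv2.resize(i,None,fx=2.6,fy=2.6)) "
```

```text
t 2.83 tcp clamp mm [-21.6  31.   19.7] yaw rel deg 0.1 F clamp [-0.3  0.   0.5] M [ 0.001  0.    -1.   ]
rows*share: toolx -0.002 tooly 0.289 toolz -0.007
```

View pics/w3z.png

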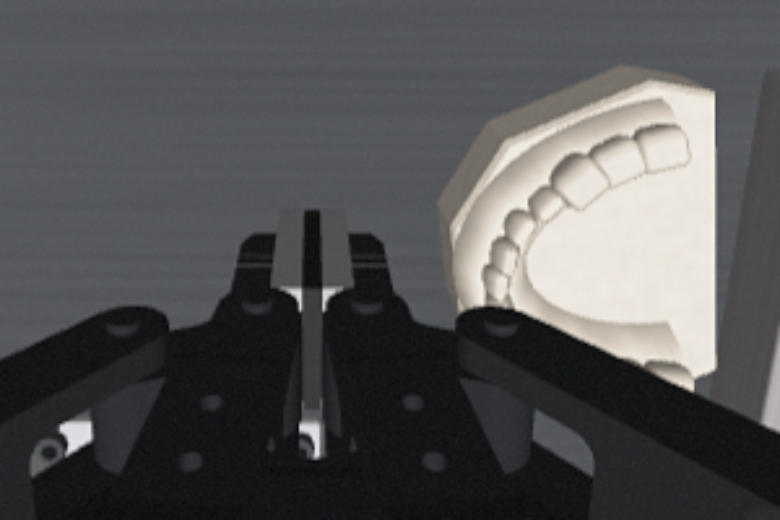

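Request:
{"fn": "step_arm", "kwargs": {
  "targets": [
    [[0,0,0.1,0,0],[0,0,0.1,0,0],[0,0,0.1,0,0],[0,0,0.05,0,0],[0,0,0.05,0,0],[0,0,0.05,0,0],[0,0,0.05,0,0],[0,0,0,0,0]]
  ]
}}

```text
time: 3.55
eef_pos: [0.5146, 0.318, 0.0195]
tcp_rot: [0.653, 0.758, 0.0, 0.0]
contact_force: [-0.3, -1.4, 0.6]
opening: -0.002
```

```bash
python3 -c "
from h import *
where(); c=grab('wrist','w4'); i=c['pixels'][150:350,200:500,::-1]; cv2.imwrite('pics/w4z.png',cv2.resize(i,None,fx=2.6,fy=2.6)) "
```

```text
t 3.55 tcp clamp mm [-1.6 31.1 19.5] yaw rel deg 0.1 F clamp [-0.5 -1.3  0.6] M [ 0.  0. -1.]
```

View pics/w4z.png

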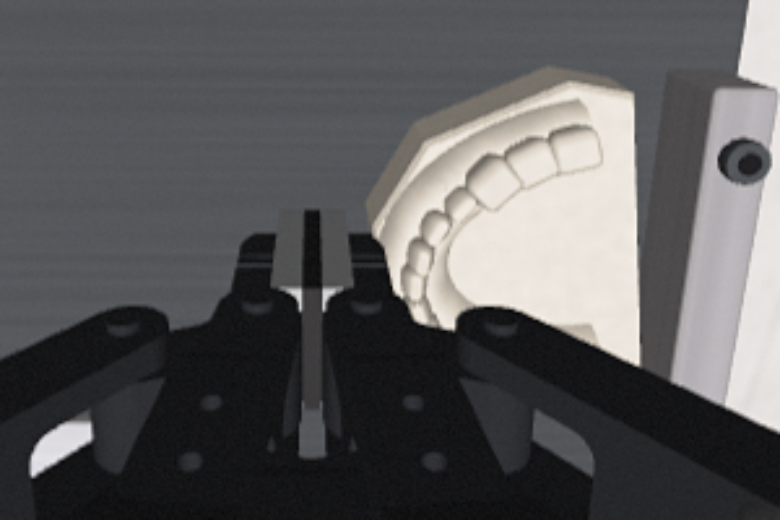

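Request:
{"fn": "step_arm", "kwargs": {
  "targets": [
    [[0,0,0.05,0,0],[0,0,0.05,0,0],[0,0,0.05,0,0],[0,0,0,0,0]]
  ]
}}

```text
time: 3.93
eef_pos: [0.5186, 0.3188, 0.0192]
tcp_rot: [0.653, 0.758, -0.002, -0.002]
contact_force: [-6.3, -0.4, 6.0]
opening: 0.0
```

Request:
{"fn": "step_arm", "kwargs": {
  "targets": [
    [[0,0,0.05,0,0],[0,0,0,0,0]]
  ]
}}

```text
time: 4.1
eef_pos: [0.5189, 0.3189, 0.0192]
tcp_rot: [0.653, 0.758, -0.004, -0.003]
contact_force: [-10.2, -0.8, 9.3]
opening: -0.001
```

```bash
python3 -c "
from h import *
where(); c=grab('wrist','w5'); i=c['pixels'][150:350,200:500,::-1]; cv2.imwrite('pics/w5z.png',cv2.resize(i,None,fx=2.6,fy=2.6)) "
```

```text
t 4.1 tcp clamp mm [ 2.8 31.3 19.2] yaw rel deg 0.1 F clamp [-10.2   0.7   9.3] M [-0.01  -0.002 -1.   ]
```

View pics/w5z.png

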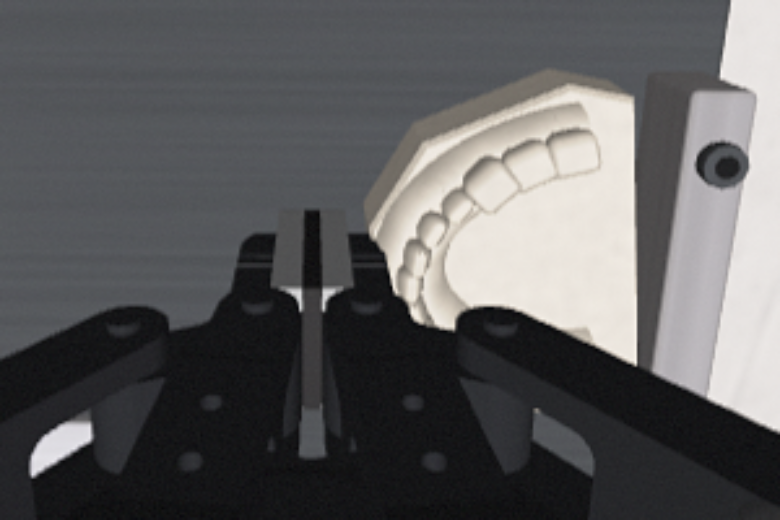

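```bash
python3 -c "
from h import *
c=load('w5')
z=lambda L:[[200-.3+x/2.6,150-.3+y/2.6] for x,y in L]
for nm,h,L in [('heel z29?',.029,[[634,97],[637,360]]),('widest',.029,[[548,69],[562,83]]),('nose',.029,[[368,208]]),('side corner',.029,[[424,140],[402,150]]),('fence top',.034,[[690,92],[655,372]]),('fence foot',.014,[[650,75],[638,360]])]:
  print(nm,(toclamp(CP,onplane(c,z(L),h))*1000).round(1).tolist())
  print('   depth',(toclamp(CP,pts(c,np.round(z(L))))*1000).round(1).tolist())
C=toclamp(CP,cloud(c))*1000
for v in [190,200,210,220,230,240,250,260,270]:
   print(v,[tuple(C[v,u].round(0).astype(int)) for u in range(436,476,3)])
" ; python3 -c "
import sys; sys.path.insert(0,'.')
" ; python3 -c "
from h import *
for n in ['scene','side']:
  c=grab(n,n+'1'); u=proj(c,[[*w(40,30),.03]])[0].astype(int); i=c['pixels'][max(0,u[1]-40):u[1]+40,u[0]-50:u[0]+50,::-1]; cv2.imwrite('pics/%s1z.png'%n,cv2.resize(i,None,fx=7,fy=7,interpolation=cv2.INTER_CUBIC))
"
```

```text
heel z29? [[61.7, 66.2, 29.0], [68.6, 11.7, 29.0]]
   depth [[68.6, 62.8, 13.7], [69.8, 10.4, 26.9]]
widest [[45.5, 71.4, 29.0], [48.3, 68.8, 29.0]]
   depth [[49.4, 69.0, 15.7], [49.0, 68.2, 27.1]]
nose [[13.5, 44.2, 29.0]]
   depth [[13.9, 40.8, 20.6]]
side corner [[23.6, 57.8, 29.0], [19.6, 55.9, 29.0]]
   depth [[23.8, 57.5, 28.7], [20.6, 53.0, 18.8]]
fence top [[69.2, 68.3, 34.0], [70.0, 12.3, 34.0]]
   depth [[69.4, 68.3, 33.5], [70.3, 12.0, 33.8]]
fence foot [[70.9, 67.4, 14.0], [76.1, 2.1, 14.0]]
   depth [[70.2, 67.6, 16.0], [69.8, 10.4, 26.9]]
190 [(np.int64(59), np.int64(65), np.int64(28)), (np.int64(59), np.int64(65), np.int64(30)), (np.int64(61), np.int64(65), np.int64(29)), (np.int64(69), np.int64(61), np.int64(13)), (np.int64(69), np.int64(62), np.int64(17)), (np.int64(70), np.int64(63), np.int64(20)), (np.int64(70), np.int64(63), np.int64(23)), (np.int64(69), np.int64(64), np.int64(27)), (np.int64(69), np.int64(65), np.int64(30)), (np.int64(70), np.int64(65), np.int64(31)), (np.int64(71), np.int64(66), np.int64(33)), (np.int64(72), np.int64(66), np.int64(33)), (np.int
[... 4348 characters left out ...]
4(78), np.int64(31), np.int64(34)), (np.int64(79), np.int64(31), np.int64(35))]
270 [(np.int64(63), np.int64(22), np.int64(29)), (np.int64(64), np.int64(23), np.int64(30)), (np.int64(66), np.int64(23), np.int64(30)), (np.int64(70), np.int64(20), np.int64(24)), (np.int64(70), np.int64(21), np.int64(27)), (np.int64(69), np.int64(24), np.int64(31)), (np.int64(70), np.int64(25), np.int64(33)), (np.int64(71), np.int64(25), np.int64(34)), (np.int64(73), np.int64(25), np.int64(33)), (np.int64(74), np.int64(25), np.int64(35)), (np.int64(76), np.int64(25), np.int64(34)), (np.int64(78), np.int64(25), np.int64(33)), (np.int64(78), np.int64(25), np.int64(34)), (np.int64(80), np.int64(25), np.int64(33))]
```

View pics/scene1z.png

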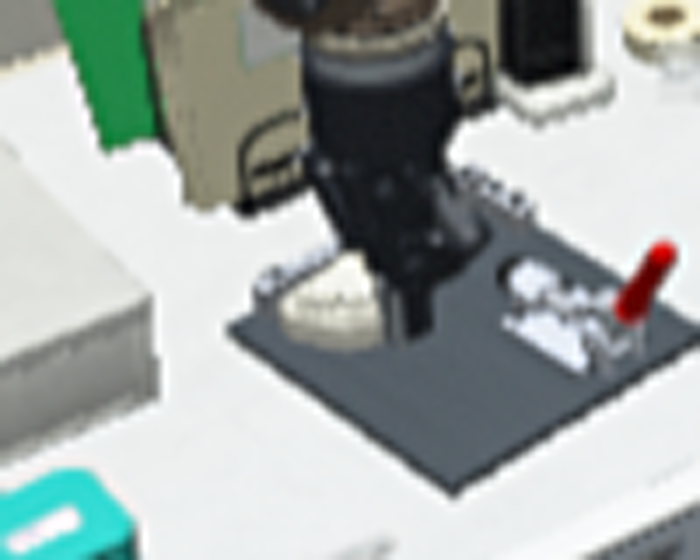

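View pics/side1z.png

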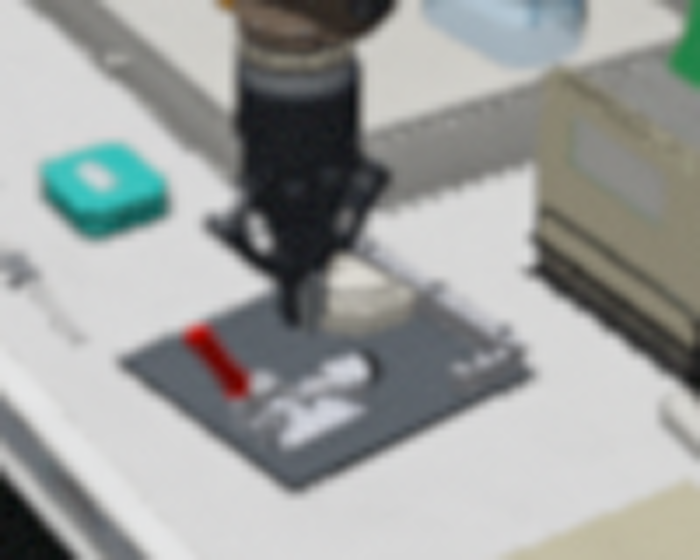

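The cast's right heel corner is on the fence at about (69.5, 8), but the heel is still askew by about 0.127 rad. The 9 N vertical load suggests I'm pinning the cast to the plate. I'll ease upward a little and try again.

Request:
{"fn": "step_arm", "kwargs": {
  "targets": [
    [[0,0,-0.05,-0.04,0],[0,0,0,0,0],[0,0,0,0,0]]
  ]
}}

```text
time: 4.5
eef_pos: [0.5193, 0.3189, 0.0204]
tcp_rot: [0.653, 0.758, -0.001, -0.001]
contact_force: [-3.8, 1.9, 0.1]
opening: 0.001
```

```bash
python3 -c "
from h import *
where(); print(get_state()['wrist_torque'],get_state()['contact_force'])"
```

```text
t 4.5 tcp clamp mm [ 3.2 31.3 20.4] yaw rel deg 0.09 F clamp [-3.5  2.4  0.1] M [-0.002  0.    -1.   ]
[0.19511676 0.659122   0.0468819 ] [-3.76889297  1.87112008  0.09439402]
```

Request:
{"fn": "step_arm", "kwargs": {
  "targets": [
    [[0,0,0.04,-0.015,0],[0,0,0.04,-0.015,0],[0,0,0.04,-0.01,0],[0,0,0,0,0],[0,0,0,0,0]]
  ]
}}

```text
time: 4.92
eef_pos: [0.5201, 0.3198, 0.0204]
tcp_rot: [0.653, 0.757, -0.004, -0.004]
contact_force: [-11.3, 3.5, 3.3]
opening: -0.002
```

```bash
python3 -c "
from h import *
where(); print(get_state()['wrist_torque'])
c=grab('wrist','w6'); i=c['pixels'][150:350,200:500,::-1]; cv2.imwrite('pics/w6z.png',cv2.resize(i,None,fx=2.6,fy=2.6)) "
```

```text
t 4.92 tcp clamp mm [ 4.2 32.  20.4] yaw rel deg 0.08 F clamp [-10.7   5.1   3.3] M [-0.012 -0.001 -1.   ]
[0.56449829 1.92061295 0.09773636]
```

View pics/w6z.png

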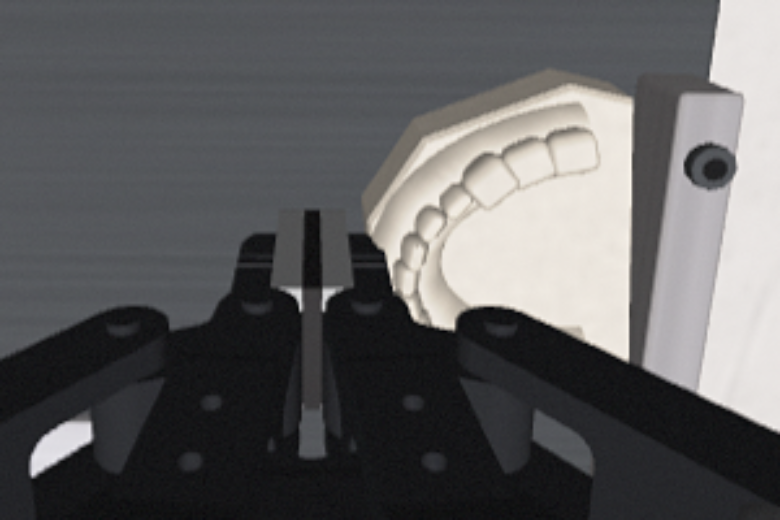

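```bash
cat >> h.py <<'E'
def heel(c,y0=-200,y1=200):
    "fit heel edge: for each clamp y, max x of base-top points (z 26-32), x<69.5"
    C=toclamp(CP,cloud(c)).reshape(-1,3)*1000
    px=c['pixels'].reshape(-1,3).astype(int)
    k=(C[:,2]>26.5)&(C[:,2]<46)&(C[:,0]>0)&(C[:,0]<73)&(C[:,1]>-75)&(C[:,1]<85)&(px.min(1)>130)&(px[:,0]-px[:,2]>12)
    P=C[k]; Y=[];X=[]
    for y in np.arange(-75,85,3):
        b=P[(abs(P[:,1]-y)<1.5)]
        if len(b)>3: Y.append(y); X.append(b[:,0].max())
    Y=np.array(Y);X=np.array(X)
    print('cast y ext',P[:,1].min().round(1),P[:,1].max().round(1),'x ext',P[:,0].min().round(1),P[:,0].max().round(1))
    m=(Y>P[:,1].min()+8)&(Y<P[:,1].max()-8)
    f=np.polyfit(Y[m],X[m],1); print('heel slope (cast yaw ~ -slope)',f.round(3), list(zip(Y[m].tolist(),X[m].round(1).tolist())))
E
python3 -c "
from h import *
for n in ['w1','w5','w6']: heel(load(n))"
```

```text
cast y ext 2.8 67.9 x ext 5.2 60.3
heel slope (cast yaw ~ -slope) [-0.173 61.678] [(12, 60.1), (15, 59.2), (18, 58.9), (21, 58.4), (24, 58.0), (27, 57.5), (30, 57.0), (33, 52.0), (36, 55.7), (39, 53.6), (42, 54.8), (45, 54.7), (48, 52.5), (51, 53.4), (54, 52.7), (57, 52.8)]
cast y ext 11.4 68.5 x ext 13.9 68.4
heel slope (cast yaw ~ -slope) [-0.131 70.115] [(21, 67.2), (24, 67.0), (27, 66.7), (30, 66.1), (33, 65.8), (36, 65.5), (39, 65.6), (42, 64.4), (45, 64.2), (48, 63.5), (51, 63.4), (54, 63.1), (57, 63.0), (60, 62.1)]
cast y ext 11.6 68.9 x ext 15.0 68.7
heel slope (cast yaw ~ -slope) [-0.095 69.8  ] [(21, 67.9), (24, 67.3), (27, 67.2), (30, 66.6), (33, 67.0), (36, 66.6), (39, 66.2), (42, 65.9), (45, 65.5), (48, 65.3), (51, 65.1), (54, 64.4), (57, 64.4), (60, 64.0)]
```

Squaring is progressing (0.13 → 0.095), so I'll keep pushing.

Request:
{"fn": "step_arm", "kwargs": {
  "targets": [
    [[0,0,0.04,-0.015,0],[0,0,0.04,-0.015,0],[0,0,0.04,-0.015,0],[0,0,0,0,0],[0,0,0,0,0]]
  ]
}}

```text
time: 5.38
eef_pos: [0.5208, 0.3209, 0.0206]
tcp_rot: [0.653, 0.757, -0.008, -0.008]
contact_force: [-18.1, 5.1, 3.3]
opening: -0.006
```

```bash
python3 -c "
from h import *
where(); print(get_state()['wrist_torque'])
c=grab('wrist','w7'); heel(c) "
```

```text
t 5.38 tcp clamp mm [ 4.9 33.  20.6] yaw rel deg 0.06 F clamp [-17.2   7.7   3.3] M [-0.022 -0.002 -1.   ]
[0.96520254 3.05239893 0.14754579]
cast y ext 9.6 69.2 x ext 15.7 68.7
heel slope (cast yaw ~ -slope) [-0.077 69.772] [(18, 68.2), (21, 67.8), (24, 68.3), (27, 67.9), (30, 67.4), (33, 67.3), (36, 66.7), (39, 67.0), (42, 66.9), (45, 66.7), (48, 66.0), (51, 65.4), (54, 65.9), (57, 65.2), (60, 65.1)]
```

As the cast pivots on its corner, the nose has to travel in +y faster than in +x, and finger friction is stopping it. I'll let the finger move along in +y.

Request:
{"fn": "step_arm", "kwargs": {
  "targets": [
    [[0,0.05,0,0,0],[0,0.05,0,0,0],[0,0.05,0,0,0],[0,0,0,0,0]]
  ]
}}

```text
time: 5.77
eef_pos: [0.5221, 0.3255, 0.0213]
tcp_rot: [0.653, 0.758, -0.007, -0.005]
contact_force: [-13.9, -0.3, 2.9]
opening: 0.001
```

```bash
python3 -c "
from h import *
where(); print(get_state()['wrist_torque'])
c=grab('wrist','w8'); heel(c) "
```

```text
t 5.77 tcp clamp mm [ 6.9 37.4 21.3] yaw rel deg 0.11 F clamp [-13.8   1.8   2.9] M [-0.017 -0.004 -1.   ]
[ 0.15936656  2.35989549 -0.01271152]
cast y ext 10.4 70.5 x ext 18.6 69.9
heel slope (cast yaw ~ -slope) [7.0000e-03 6.8972e+01] [(21, 69.1), (24, 69.5), (27, 68.9), (30, 69.1), (33, 68.8), (36, 69.0), (39, 69.2), (42, 69.8), (45, 69.9), (48, 69.1), (51, 69.2), (54, 69.8), (57, 68.8), (60, 69.3)]
```

Request:
{"fn": "step_arm", "kwargs": {
  "targets": [
    [[0,0,-0.2,0,0],[0,0,-0.3,0,0],[0,0,-0.1,0,0],[0,0.3,0,0,0],[0,0.4,0,0,0],[0,0.4,0,0,0],[0,0.3,0,0,0],[0,0.1,0,0,0],[0,0,0,0,0],[0,0,0,0,0]]
  ]
}}

```text
time: 6.65
eef_pos: [0.4965, 0.382, 0.0243]
tcp_rot: [0.653, 0.758, 0.0, 0.0]
contact_force: [0.3, 0.0, 0.2]
opening: 0.001
```

```bash
python3 -c "
from h import *
go(24,95,19.5)
c=grab('wrist','w9'); heel(c) "
```

```text
t 6.65 tcp clamp mm [-10.1  97.1  24.3] yaw rel deg 0.13 F clamp [ 0.3 -0.   0.2] M [ 0. -0. -1.]
rows*share: toolx -0.054 tooly 0.853 toolz 0.119
cast y ext 45.2 63.5 x ext 35.8 51.9Traceback (most recent call last):
  File "<string>", line 4, in <module>
    c=grab('wrist','w9'); heel(c)
                          ~~~~^^^
  File "h.py", line 50, in heel
    f=np.polyfit(Y[m],X[m],1); print('heel slope (cast yaw ~ -slope)',f.round(3), list(zip(Y[m].tolist(),X[m].round(1).tolist())))
    raise TypeError("expected non-empty vector for x")
TypeError: expected non-empty vector for x
```

View pics/w9.png

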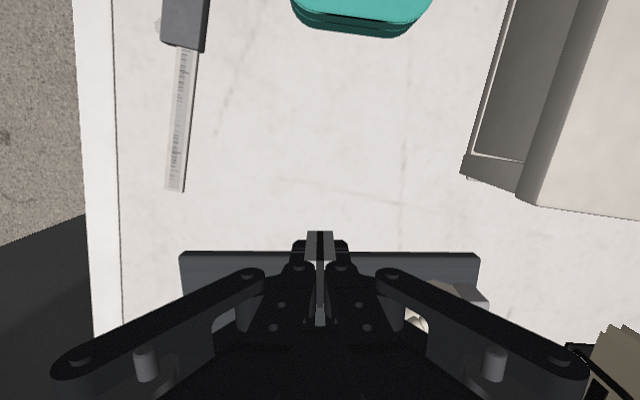

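Request:
{"fn": "step_arm", "kwargs": {
  "targets": [
    [[0,0,0.25,0.05,0],[0,0,0.25,0.04,0],[0,0,0.25,0.02,0],[0,0,0.1,0,0],[0,-0.15,0,0,0],[0,-0.1,0,0,0],[0,-0.1,0,0,0],[0,-0.05,0,0,0],[0,0,0,0,0]]
  ]
}}

```text
time: 7.45
eef_pos: [0.532, 0.3704, 0.0199]
tcp_rot: [0.653, 0.757, -0.0, -0.0]
contact_force: [-0.9, 0.0, -0.2]
opening: 0.0
```

```bash
python3 -c "
from h import *
go(25,75,19.5)
c=grab('wrist','w10') "
```

```text
t 7.45 tcp clamp mm [23.3 80.4 19.9] yaw rel deg 0.07 F clamp [-0.9  0.2 -0.2] M [-0. -0. -1.]
rows*share: toolx -0.134 tooly 0.043 toolz 0.009
```

View pics/w10.png

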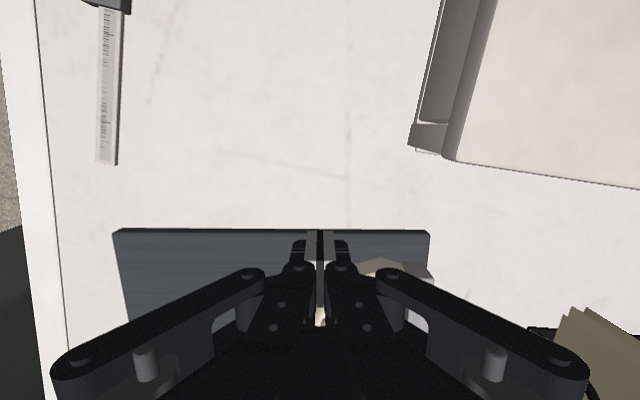

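Request:
{"fn": "step_arm", "kwargs": {
  "targets": [
    [[0,-0.08,0.02,0,0],[0,-0.08,0.02,0,0],[0,-0.08,0.01,0,0],[0,-0.08,0.01,0,0],[0,-0.08,0,0,0],[0,-0.08,0,0,0],[0,-0.08,0,0,0],[0,-0.08,0,0,0],[0,0,0,0,0]]
  ]
}}

```text
time: 8.25
eef_pos: [0.5379, 0.3459, 0.0199]
tcp_rot: [0.653, 0.757, -0.0, -0.001]
contact_force: [-3.8, 2.9, 1.7]
opening: 0.001
```

```bash
python3 -c "
from h import *
go(25,3.5,19.5)
o=[]
for n in ['scene','side']:
  c=grab(n,n+'2'); u=proj(c,[[*w(40,10),.03]])[0].astype(int); i=c['pixels'][u[1]-30:u[1]+30,u[0]-35:u[0]+35,::-1]; o.append(cv2.resize(i,None,fx=5.6,fy=5.6,interpolation=cv2.INTER_CUBIC))
cv2.imwrite('pics/ss2.png',np.hstack(o))
c=grab('wrist','w11');heel(c)
"
```

```text
t 8.25 tcp clamp mm [25.5 55.2 19.9] yaw rel deg 0.07 F clamp [-3.3  3.5  1.7] M [-0.001  0.    -1.   ]
rows*share: toolx -1.294 tooly -0.014 toolz 0.01
cast y ext 17.5 51.7 x ext 23.2 69.3
heel slope (cast yaw ~ -slope) [-6.0000e-03  2.7906e+01] [(27, 27.7), (30, 27.7)]
```

View pics/ss2.png

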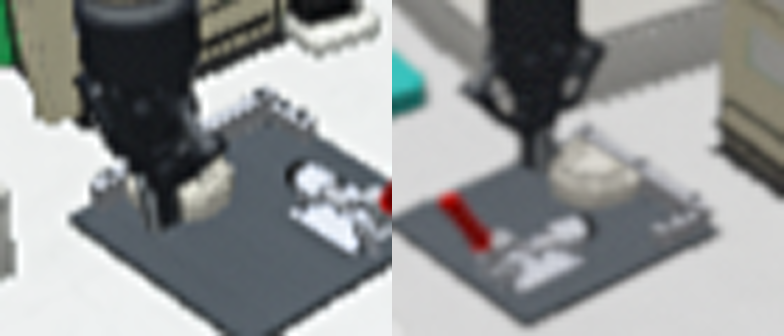

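View pics/w11.png

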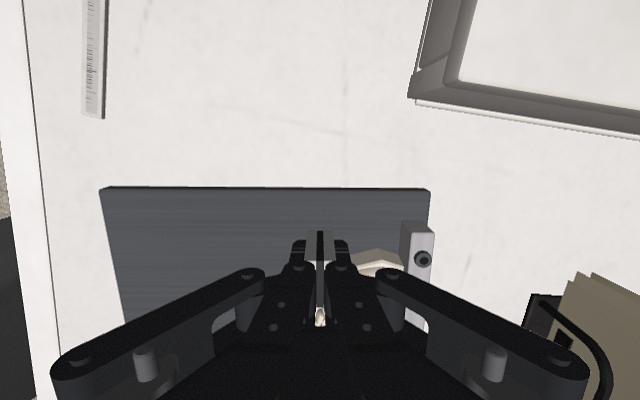

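Request:
{"fn": "step_arm", "kwargs": {
  "targets": [
    [[0,-0.08,0,0,0],[0,-0.08,0,0,0],[0,-0.08,0,0,0],[0,-0.08,0,0,0],[0,-0.08,0,0,0],[0,-0.08,0,0,0],[0,-0.08,0,0,0],[0,-0.08,0,0,0],[0,0,0,0,0]]
  ]
}}

```text
time: 9.15
eef_pos: [0.5419, 0.3202, 0.0197]
tcp_rot: [0.653, 0.757, -0.0, -0.0]
contact_force: [-2.9, 2.8, 1.3]
opening: -0.004
```

```bash
python3 -c "
from h import *
go(25,3.5,19.5)
o=[]
for n in ['scene','side']:
  c=grab(n,n+'3'); u=proj(c,[[*w(40,10),.03]])[0].astype(int); i=c['pixels'][u[1]-30:u[1]+30,u[0]-35:u[0]+35,::-1]; o.append(cv2.resize(i,None,fx=5.6,fy=5.6,interpolation=cv2.INTER_CUBIC))
cv2.imwrite('pics/ss3.png',np.hstack(o))
for n in ['side3','scene3']:
  c=load(n); heel(c)
"
```

```text
t 9.15 tcp clamp mm [25.7 29.2 19.7] yaw rel deg 0.07 F clamp [-2.4  3.2  1.3] M [-0.001 -0.    -1.   ]
rows*share: toolx -0.644 tooly -0.019 toolz 0.005
cast y ext -37.8 10.5 x ext 13.4 45.3Traceback (most recent call last):
  File "<string>", line 9, in <module>
    c=load(n); heel(c)
               ~~~~^^^
  File "h.py", line 50, in heel
    f=np.polyfit(Y[m],X[m],1); print('heel slope (cast yaw ~ -slope)',f.round(3), list(zip(Y[m].tolist(),X[m].round(1).tolist())))
    raise TypeError("expected non-empty vector for x")
TypeError: expected non-empty vector for x
```

View pics/ss3.png

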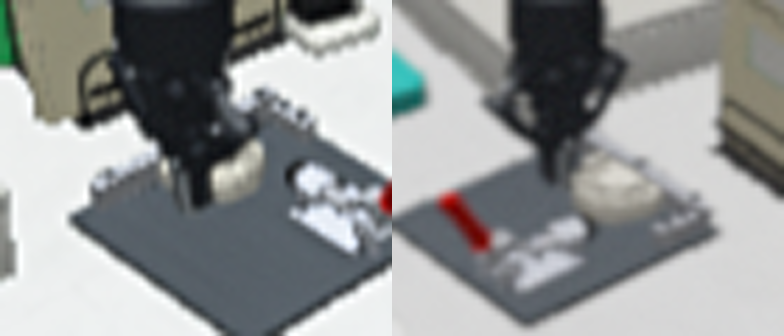

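Request:
{"fn": "step_arm", "kwargs": {
  "targets": [
    [[0,-0.08,0,0,0],[0,-0.08,0,0,0],[0,-0.08,0,0,0],[0,-0.08,0,0,0],[0,-0.08,0,0,0],[0,-0.08,0,0,0],[0,0,0,0,0]]
  ]
}}

```text
time: 9.83
eef_pos: [0.5451, 0.3011, 0.0198]
tcp_rot: [0.653, 0.757, -0.0, 0.0]
contact_force: [-2.7, 1.1, -0.4]
opening: 0.001
```

Request:
{"fn": "step_arm", "kwargs": {
  "targets": [
    [[0,-0.05,0,0,0],[0,-0.05,0,0,0],[0,0,0,0,0]]
  ]
}}

```text
time: 10.08
eef_pos: [0.5458, 0.2975, 0.02]
tcp_rot: [0.653, 0.758, -0.0, 0.0]
contact_force: [-2.1, 1.8, -0.3]
opening: 0.0
```

```bash
python3 -c "
from h import *
go(25,3.5,19.5)"
```

```text
t 10.08 tcp clamp mm [26.3  6.3 20. ] yaw rel deg 0.09 F clamp [-1.8  2.  -0.3] M [ 0. -0. -1.]
rows*share: toolx -0.069 tooly -0.032 toolz 0.011
```

Request:
{"fn": "step_arm", "kwargs": {
  "targets": [
    [[0,-0.04,0,0,0],[0,-0.04,0,0,0],[0,0,0,0,0]]
  ]
}}

```text
time: 10.33
eef_pos: [0.5462, 0.2945, 0.02]
tcp_rot: [0.653, 0.758, 0.0, 0.0]
contact_force: [-1.6, 1.7, -0.1]
opening: 0.003
```

Request:
{"fn": "step_arm", "kwargs": {
  "targets": [
    [[0,-0.04,0,0,0],[0,0,0,0,0]]
  ]
}}

```text
time: 10.5
eef_pos: [0.5464, 0.2933, 0.02]
tcp_rot: [0.653, 0.757, 0.0, -0.0]
contact_force: [-2.0, 2.6, 1.3]
opening: -0.001
```

Request:
{"fn": "step_arm", "kwargs": {
  "targets": [
    [[0,-0.04,0,0,0],[0,0,0,0,0]]
  ]
}}

```text
time: 10.67
eef_pos: [0.5461, 0.2927, 0.02]
tcp_rot: [0.653, 0.757, 0.001, -0.001]
contact_force: [-4.2, 5.9, 0.9]
opening: -0.003
```

```bash
python3 -c "
from h import *
go(25,3.5,19.5)
o=[]
for n in ['scene','side']:
  c=grab(n,n+'4'); u=proj(c,[[*w(40,-10),.03]])[0].astype(int); i=c['pixels'][u[1]-30:u[1]+30,u[0]-35:u[0]+35,::-1]; o.append(cv2.resize(i,None,fx=5.6,fy=5.6,interpolation=cv2.INTER_CUBIC))
cv2.imwrite('pics/ss4.png',np.hstack(o))
"
```

```text
t 10.67 tcp clamp mm [25.8  1.4 20. ] yaw rel deg 0.05 F clamp [-3.3  6.4  0.9] M [-0.001  0.002 -1.   ]
rows*share: toolx 0.052 tooly -0.021 toolz 0.012
```

View pics/ss4.png

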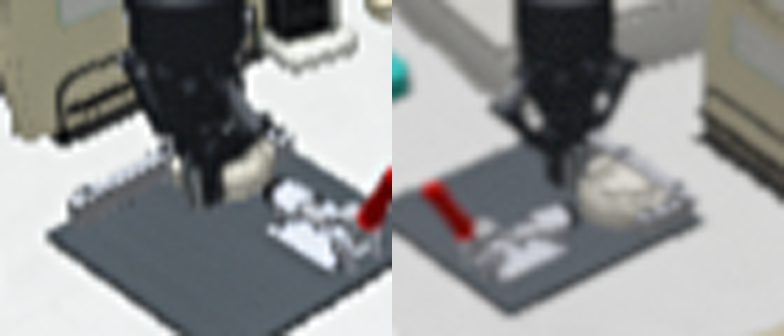

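The stop is reached, with force rising. I'll back off and look from above.

Request:
{"fn": "step_arm", "kwargs": {
  "targets": [
    [[0,0.2,-0.02,0,0],[0,0.2,0,0,0],[0,0,0,-0.7,0],[0,0,0,-1,0],[0,-0.5,-0.2,-0.8,0],[0,-0.5,-0.2,-0.8,0],[0,-0.5,-0.2,-0.8,0],[0,-0.5,-0.2,-0.5,0],[0,-0.3,-0.2,0,0],[0,0,0,0,0]]
  ]
}}

```text
time: 11.6
eef_pos: [0.5187, 0.2087, 0.2069]
tcp_rot: [0.653, 0.757, 0.002, 0.003]
contact_force: [-0.2, 0.4, -0.1]
opening: 0.001
```

Request:
{"fn": "step_arm", "kwargs": {
  "targets": [
    [[0,0,0,0,0],[0,0,0,0,0]]
  ]
}}

```text
time: 11.77
eef_pos: [0.5175, 0.2107, 0.2033]
tcp_rot: [0.653, 0.758, -0.0, -0.0]
contact_force: [0.3, 0.1, -1.2]
opening: 0.0
```

```bash
python3 -c "
from h import *
where(); c=grab('wrist','w12'); heel(c)
u=proj(c,[[*w(44,-35),.03]])[0].astype(int); i=c['pixels'][u[1]-65:u[1]+65,u[0]-85:u[0]+85,::-1]; cv2.imwrite('pics/w12z.png',cv2.resize(i,None,fx=4.5,fy=4.5,interpolation=cv2.INTER_CUBIC)); print(u)
"
```

```text
t 11.77 tcp clamp mm [-14.4 -75.5 203.3] yaw rel deg 0.11 F clamp [ 0.3  0.  -1.2] M [-0. -0. -1.]
cast y ext -68.7 -3.7 x ext 17.1 68.9
heel slope (cast yaw ~ -slope) [1.2000e-02 6.8294e+01] [(-60, 67.4), (-57, 67.0), (-54, 68.5), (-51, 67.9), (-48, 67.5), (-45, 67.4), (-42, 68.2), (-39, 68.1), (-36, 67.7), (-33, 67.7), (-30, 67.7), (-27, 68.2), (-24, 68.2), (-21, 67.8), (-18, 68.0), (-15, 67.5), (-12, 68.9)]
[373 144]
```

View pics/w12z.png

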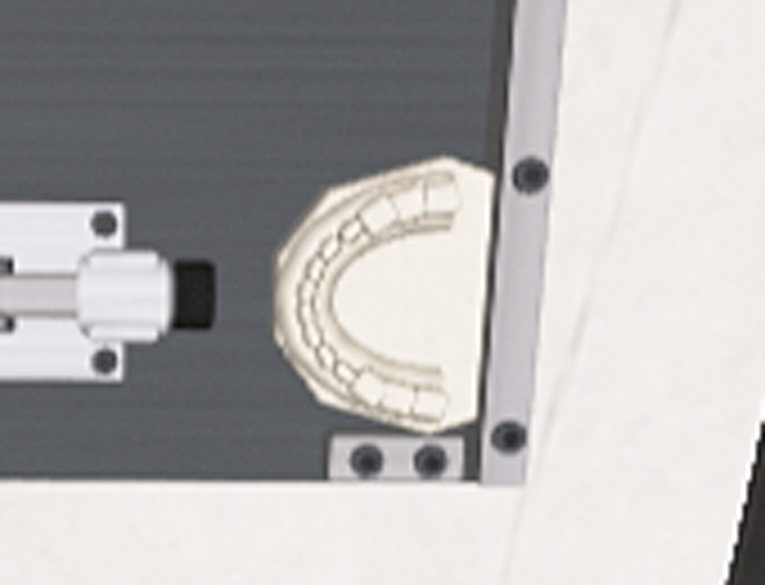

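```bash
python3 -c "
from h import *
c=load('w12'); z=lambda L:[[373-85-.4+x/4.5,144-65-.4+y/4.5] for x,y in L]
for nm,h,L in [('heel',.029,[[494,180],[476,418]]),('sides',.029,[[446,156],[432,433]]),('nose',.029,[[272,262],[275,330]]),('fence top',.034,[[511,50],[482,460]]),('stop top edge',.030,[[332,432],[462,434]]),('plate edge',.014,[[0,480],[330,480]]),('pad',.0345,[[215,290]])]:
  print(nm,(toclamp(CP,onplane(c,z(L),h))*1000).round(1).tolist())
"
```

```text
heel [[68.5, -7.4, 29.0], [68.1, -64.8, 29.0]]
sides [[56.7, -2.0, 29.0], [57.4, -68.6, 29.0]]
nose [[16.0, -26.7, 29.0], [17.2, -43.1, 29.0]]
fence top [[69.0, 21.2, 34.0], [69.1, -74.5, 34.0]]
stop top edge [[32.1, -68.3, 30.0], [64.7, -68.7, 30.0]]
plate edge [[-53.1, -84.3, 14.0], [34.5, -84.1, 14.0]]
pad [[2.0, -33.0, 34.5]]
```

The cast reads as seated: heel at x ≈ 68.3 against the fence edge at 69.05, parallel within 0.007 rad, and its side on the stop. The residual gap may be up to 0.5 mm. I'll nudge it once on the nose-side bevel, which drives it against both the fence and the stop.

Request:
{"fn": "step_arm", "kwargs": {
  "targets": [
    [[0,0.65,0.14,0.3,0],[0,0.65,0.14,0.6,0],[0,0.64,0.13,0.7,0],[0,0,0,0.8,0],[0,0,0,0.7,0],[0,0,0,0.5,0],[0,0,0,0.4,0],[0,0,0,0.2,0],[0,0,0,0,0],[0,0,0,0,0]]
  ]
}}

```text
time: 12.65
eef_pos: [0.522, 0.2899, 0.0354]
tcp_rot: [0.653, 0.758, -0.0, -0.0]
contact_force: [-0.3, 0.4, -0.1]
opening: 0.0
```

```bash
python3 -c "
from h import *
go(6,-2,20)"
```

```text
t 12.65 tcp clamp mm [ 1.7  2.2 35.4] yaw rel deg 0.13 F clamp [-0.3  0.4 -0.1] M [-0.001 -0.    -1.   ]
rows*share: toolx -0.106 tooly 0.108 toolz 0.386
```

Request:
{"fn": "step_arm", "kwargs": {
  "targets": [
    [[0,0,0,0.2,0],[0,0,0,0.13,0],[0,-0.04,0.05,0.05,0],[0,-0.06,0.06,0,0],[0,-0.03,0.05,0,0],[0,-0.03,0.05,0,0],[0,0,0,0,0]]
  ]
}}

```text
time: 13.23
eef_pos: [0.5324, 0.2843, 0.0213]
tcp_rot: [0.653, 0.757, 0.001, 0.0]
contact_force: [-0.2, 0.1, -0.7]
opening: 0.001
```

Request:
{"fn": "step_arm", "kwargs": {
  "targets": [
    [[0,-0.03,0.05,0,0],[0,-0.03,0.05,0,0],[0,0,0,0,0]]
  ]
}}

```text
time: 13.48
eef_pos: [0.5362, 0.2826, 0.0209]
tcp_rot: [0.653, 0.757, 0.0, 0.0]
contact_force: [-0.0, -0.3, -0.2]
opening: 0.003
```

```bash
python3 -c "
from h import *
where()"
```

```text
t 13.48 tcp clamp mm [14.6 -7.1 20.9] yaw rel deg 0.09 F clamp [-0.1 -0.3 -0.2] M [ 0.  0. -1.]
```

Request:
{"fn": "step_arm", "kwargs": {
  "targets": [
    [[0,-0.03,0.04,0,0],[0,-0.03,0.04,0,0],[0,0,0,0,0]]
  ]
}}

```text
time: 13.73
eef_pos: [0.5371, 0.2819, 0.0205]
tcp_rot: [0.653, 0.757, -0.001, -0.003]
contact_force: [-6.4, 3.8, 2.8]
opening: -0.001
```

Request:
{"fn": "step_arm", "kwargs": {
  "targets": [
    [[0,-0.02,0.04,0,0],[0,0,0,0,0]]
  ]
}}

```text
time: 13.9
eef_pos: [0.5374, 0.2818, 0.0204]
tcp_rot: [0.653, 0.757, -0.002, -0.004]
contact_force: [-9.3, 6.0, 5.7]
opening: 0.003
```

```bash
python3 -c "
from h import *
where()"
```

```text
t 13.9 tcp clamp mm [15.7 -8.1 20.4] yaw rel deg 0.04 F clamp [-8.3  7.3  5.7] M [-0.009  0.002 -1.   ]
```

Request:
{"fn": "step_arm", "kwargs": {
  "targets": [
    [[0,0.1,-0.2,0,0],[0,0.15,-0.2,0,0],[0,0,0,-0.7,0],[0,0,0,-0.9,0],[0,0,0,-0.9,0],[0,0,0,-0.7,0],[0,0,0,0,0]]
  ]
}}

```text
time: 14.48
eef_pos: [0.5277, 0.2894, 0.157]
tcp_rot: [0.653, 0.758, 0.006, 0.004]
contact_force: [1.5, 0.3, 2.3]
opening: -0.002
```

```bash
python3 -c "
from h import *
go(-145,-35,150)"
```

```text
t 14.48 tcp clamp mm [  7.2   0.8 157. ] yaw rel deg 0.12 F clamp [1.5 0.1 2.3] M [ 0.014  0.004 -1.   ]
rows*share: toolx -0.887 tooly -3.807 toolz 0.174
```

Request:
{"fn": "step_arm", "kwargs": {
  "targets": [
    [[0,-0.15,-0.65,0,0],[0,-0.15,-0.65,0,0],[0,-0.15,-0.65,0,0],[0,-0.15,-0.65,0,0],[0,-0.15,-0.65,0,0],[0,-0.14,-0.56,0,0],[0,0,0,0,0],[0,0,0,0,0]]
  ]
}}

```text
time: 15.15
eef_pos: [0.3773, 0.2298, 0.1483]
tcp_rot: [0.653, 0.758, 0.0, 0.0]
contact_force: [0.2, -0.6, 0.3]
opening: 0.001
```

```bash
python3 -c "
from h import *
go(-145,-35,85)
c=grab('wrist','w13')"
```

```text
t 15.15 tcp clamp mm [-150.3  -36.2  148.3] yaw rel deg 0.11 F clamp [ 0.1 -0.6  0.3] M [ 0.001 -0.    -1.   ]
rows*share: toolx 0.029 tooly 0.131 toolz 1.583
```

View pics/w13.png

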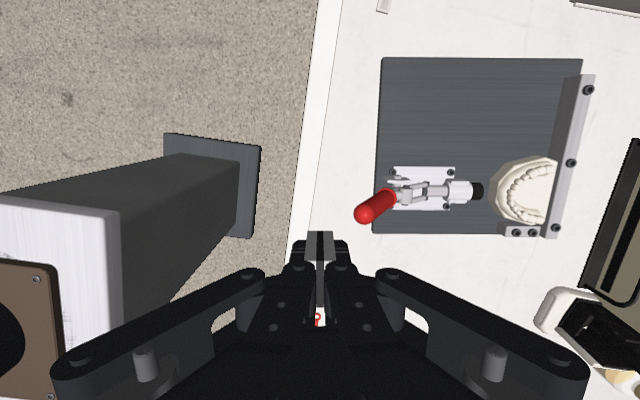

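Request:
{"fn": "step_arm", "kwargs": {
  "targets": [
    [[0,0.03,0,0.4,0],[0,0,0,0.5,0],[0,0,0,0.4,0],[0,0,0,0.2,0],[0,0,0,0.08,0],[0,0,0.1,0,0],[0,0,0.1,0,0],[0,0,0,0,0]]
  ]
}}

```text
time: 15.87
eef_pos: [0.3879, 0.2329, 0.0869]
tcp_rot: [0.653, 0.757, 0.001, 0.001]
contact_force: [-0.2, -0.2, 0.7]
opening: 0.004
```

```bash
python3 -c "
from h import *
go(-130,-35,85)
c=grab('wrist','w14')"
```

```text
t 15.87 tcp clamp mm [-139.3  -34.6   86.9] yaw rel deg 0.09 F clamp [-0.3 -0.1  0.7] M [ 0.003  0.001 -1.   ]
rows*share: toolx -0.01 tooly 0.233 toolz 0.047
```

View pics/w14.png

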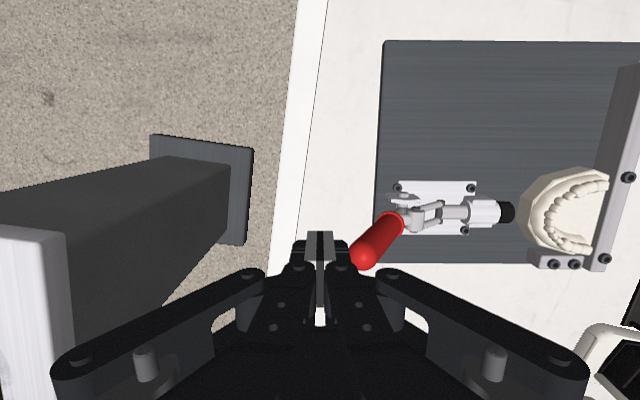

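Request:
{"fn": "step_arm", "kwargs": {
  "targets": [
    [[0,0,0.15,0,0],[0,0,0.15,0,0],[0,0,0.15,0,0],[0,0,0.15,0,0],[0,0,0.15,0,0],[0,0,0.15,0,0],[0,0,0.15,0,0],[0,0,0.15,0,0],[0,0,0.12,0,0],[0,0,0,0,0]]
  ]
}}

```text
time: 16.75
eef_pos: [0.4393, 0.2403, 0.0857]
tcp_rot: [0.653, 0.757, 0.0, 0.0]
contact_force: [0.2, 0.6, 0.1]
opening: 0.003
```

```bash
python3 -c "
from h import *
go(-64,-35,83.6)
c=grab('wrist','w15')"
```

```text
t 16.75 tcp clamp mm [-87.4 -34.8  85.7] yaw rel deg 0.09 F clamp [0.3 0.6 0.1] M [ 0.001  0.    -1.   ]
rows*share: toolx -0.006 tooly 0.585 toolz 0.052
```

View pics/w15.png

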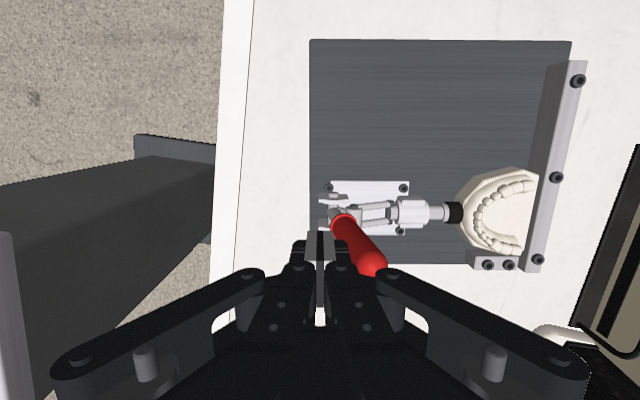

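Request:
{"fn": "step_arm", "kwargs": {
  "targets": [
    [[0,0,0.15,0.01,0],[0,0,0.15,0.01,0],[0,0,0.15,0.02,0],[0,0,0.13,0.02,0],[0,0,0.12,0.06,0],[0,0,0.12,0.07,0],[0,0,0,0,0]]
  ]
}}

```text
time: 17.38
eef_pos: [0.4715, 0.2451, 0.0775]
tcp_rot: [0.653, 0.757, 0.0, 0.0]
contact_force: [-0.6, 0.4, 0.1]
opening: 0.001
```

```bash
python3 -c "
from h import *
go(-47,-35,73)
c=grab('wrist','w16');grab('side','side5')
c=load('side5');u=proj(c,[[*w(-20,-35),.05]])[0].astype(int); i=c['pixels'][u[1]-35:u[1]+35,u[0]-45:u[0]+45,::-1]; cv2.imwrite('pics/side5z.png',cv2.resize(i,None,fx=7,fy=7,interpolation=cv2.INTER_CUBIC))"
```

```text
t 17.38 tcp clamp mm [-54.8 -34.8  77.5] yaw rel deg 0.08 F clamp [-0.6  0.5  0.1] M [ 0.  0. -1.]
rows*share: toolx -0.006 tooly 0.196 toolz 0.113
```

View pics/w16.png

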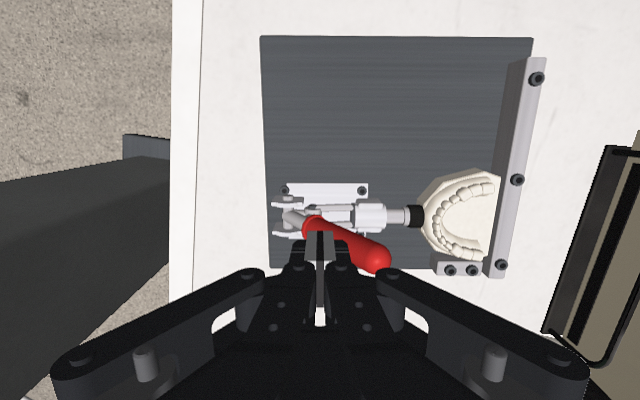

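View pics/side5z.png

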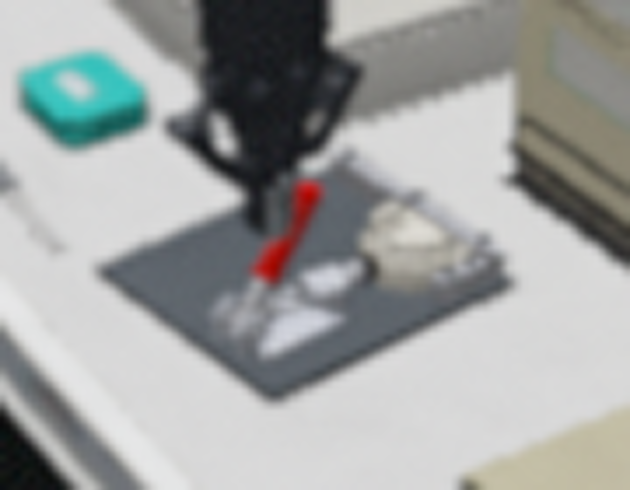

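Request:
{"fn": "step_arm", "kwargs": {
  "targets": [
    [[0,0,0.1,0.07,0],[0,0,0.1,0.07,0],[0,0,0.08,0.07,0],[0,0,0.08,0.07,0],[0,0,0,0,0]]
  ]
}}

```text
time: 17.9
eef_pos: [0.4854, 0.2472, 0.0662]
tcp_rot: [0.653, 0.757, 0.0, 0.0]
contact_force: [0.1, 0.4, 0.3]
opening: -0.002
```

```bash
python3 -c "
from h import *
go(-41,-35,67)
c=grab('wrist','w17')
C=toclamp(CP,cloud(c)).reshape(-1,3)*1000; px=c['pixels'].reshape(-1,3).astype(int)
k=(px[:,0]>120)&(px[:,1]<60)&(px[:,2]<60)&(C[:,1]<0)&(C[:,1]>-70)&(C[:,0]>-130)&(C[:,0]<30)&(C[:,2]>20); P=C[k]; print(P[np.argmax(P[:,0])],np.polyfit(P[:,0],P[:,2],1),len(P))"
```

```text
t 17.9 tcp clamp mm [-40.8 -34.7  66.2] yaw rel deg 0.09 F clamp [0.1 0.4 0.3] M [ 0.  0. -1.]
rows*share: toolx -0.006 tooly -0.004 toolz -0.021
[  0.95983983 -34.34198503  70.39825096] [ 0.52536598 76.43035019] 1835
```

View pics/w17.png

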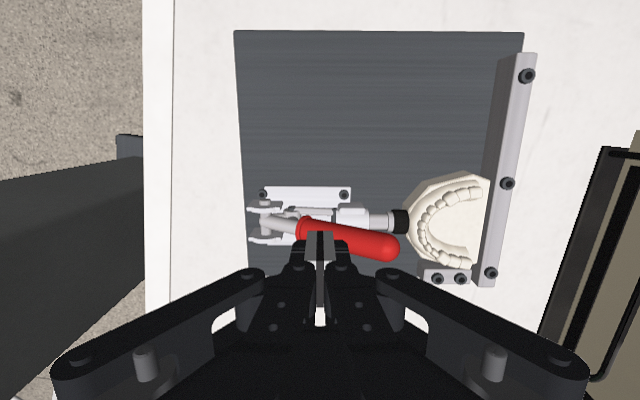

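The lever now reads about 28–30° with no contact force, so it has snapped over. I'll retract straight up and inspect.

Request:
{"fn": "step_arm", "kwargs": {
  "targets": [
    [[0,0,-0.2,-0.2,0],[0,0,-0.1,-0.6,0],[0,0,0,-0.9,0],[0,0,0,-0.9,0],[0,-0.2,0.1,-0.9,0],[0,-0.3,0.3,-0.5,0],[0,-0.3,0.3,0,0],[0,-0.2,0.2,0,0],[0,0,0,0,0],[0,0,0,0,0]]
  ]
}}

```text
time: 18.78
eef_pos: [0.5135, 0.2105, 0.2241]
tcp_rot: [0.653, 0.757, -0.002, -0.002]
contact_force: [-0.4, 0.0, 0.3]
opening: -0.005
```

Request:
{"fn": "step_arm", "kwargs": {
  "targets": [
    [[0,0,0,0,0],[0,0,0,0,0]]
  ]
}}

```text
time: 18.95
eef_pos: [0.5132, 0.2113, 0.2248]
tcp_rot: [0.653, 0.758, -0.001, -0.001]
contact_force: [-1.3, 0.2, -0.2]
opening: 0.003
```

```bash
python3 -c "
from h import *
where(); c=grab('wrist','w18'); heel(c)
C=toclamp(CP,cloud(c)).reshape(-1,3)*1000; px=c['pixels'].reshape(-1,3).astype(int)
k=(px[:,0]>120)&(px[:,1]<60)&(px[:,2]<60)&(C[:,1]<0)&(C[:,1]>-70)&(C[:,0]>-130)&(C[:,0]<30)&(C[:,2]>20); P=C[k]; print(P[np.argmax(P[:,0])],np.polyfit(P[:,0],P[:,2],1),len(P))
u=proj(c,[[*w(20,-35),.03]])[0].astype(int); i=c['pixels'][u[1]-65:u[1]+65,u[0]-85:u[0]+85,::-1]; cv2.imwrite('pics/w18z.png',cv2.resize(i,None,fx=4.5,fy=4.5,interpolation=cv2.INTER_CUBIC)); print(u)
"
```

```text
t 18.95 tcp clamp mm [-18.5 -74.2 224.8] yaw rel deg 0.12 F clamp [-1.2  0.4 -0.2] M [-0.004 -0.    -1.   ]
cast y ext -68.9 -3.0 x ext 17.5 68.8
heel slope (cast yaw ~ -slope) [-4.0000e-03  6.7796e+01] [(-60, 68.0), (-57, 68.1), (-54, 67.6), (-51, 67.3), (-48, 68.5), (-45, 68.8), (-42, 67.8), (-39, 67.7), (-36, 67.3), (-33, 68.7), (-30, 68.6), (-27, 68.1), (-24, 67.8), (-21, 66.5), (-18, 67.1), (-15, 68.4), (-12, 68.3)]
[  0.6703513  -37.90414652  68.68407334] [ 0.67528532 84.56255983] 671
[353 144]
```

View pics/w18z.png

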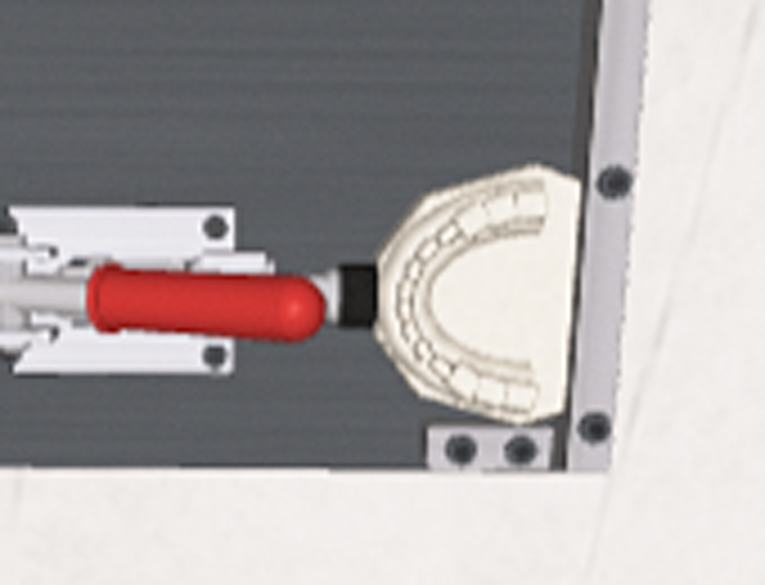

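```bash
python3 -c "
from h import *
a=load('scene0');b=read_camera('scene')
z=lambda L:[[353-85-.4+x/4.5,144-65-.4+y/4.5] for x,y in L]
c=load('w18')
for nm,h,L in [('heel',.029,[[580,182],[565,412]]),('side',.029,[[524,425]]),('stop',.03,[[430,424],[552,426]]),('fence',.034,[[600,40],[569,450]])]: print(nm,(toclamp(CP,onplane(c,z(L),h))*1000).round(1).tolist())
print(get_state()['contact_force']); sign_off()"
```

```text
heel [[68.3, -6.4, 29.0], [68.6, -65.5, 29.0]]
side [[57.9, -69.0, 29.0]]
stop [[32.6, -68.6, 30.0], [65.2, -69.1, 30.0]]
fence [[69.5, 27.0, 34.0], [69.1, -74.8, 34.0]]
[ 0.67672291 -0.16251362  0.39461628]
the job is handed in; nothing more can be done
```

I pushed the cast into the nest with the closed fingers, then threw the lever over past its dead centre. It is locked, and the job was handed in at about 19 s of the 53 s limit.

**What I did:**
- I first pushed the cast to the fence. It jammed askew there, because finger friction stopped it pivoting on its corner. Moving the finger along with the nose squared it.
- I then slid it along the fence to the side stop and pressed it against both fence and stop with about 11 N.

**Last checks, wrist camera, arm clear of everything:**
- **Fence:** the heel is parallel to the fence within about 0.005 rad. Its edge reads at x 68.3 to 68.6, against 69.1 to 69.5 for the fence edge. That apparent gap of up to about 1 mm is within the 2 mm calibration.
- **Side stop:** the cast's side reads at y -69.0, against -68.6 to -69.1 for the stop face.
- **Lever:** its end reads near (0.7, -38, 69), where the locked position should put it. One line fit gave 28° and a later, poorer one 34°; the locked angle is 30°.
- **Pad:** it rests on the cast's nose.
- **Forces:** the highest I read was about 19 N, while squaring the cast.

I did not measure the other things on the counter afterwards, but the arm stayed clear of them in every view I took.

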